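Reassemble the stacking lunch carrier from the drainer

ROBOT

A 6-joint arm with a two-finger parallel gripper is mounted at the origin on a cart in front of the work surface, level with it; the furniture and walls round the work are solid. World frame = base frame: x ahead of the robot, y to its left, z up, the work surface at z = 0. Lengths are in m, angles in rad, forces in N, time in s.
With the tool pointing down it reaches from about 0.3 to 0.875 m from the base axis. Payload 6.4 kg.
Tool frame: the origin (TCP) lies at the very end of the fingers, on their centre line; the grasp point (between the pads) lies 19 mm behind it; z points along the fingers, y is the line along which they close (so a half turn about z gives the same grasp; the last joint's range is limited). The gripper opens to 85 mm and grips with 20 to 120 N. Pads are 22 mm wide; open, the fingers measure 114 mm over their backs; the gripper's body (76 mm by 85 mm) begins 54 mm behind the grasp point. The pads swing forward as they close: fully open they stand 13 mm farther back than shut.
Start: joints at [1.115, 0.181, 1.607, -0, 1.354, -0.206], TCP at [0.142, 0.557, 0.231] pointing down, gripper open.
Joint ranges: [-2.99, 2.99], [-0.89, 2.07], [0.3, 2.58], [-1.14, 4.28], [0, 2.63], [-3.12, 3.12]. Speed limits (rad/s): [2.57, 2.57, 3.01, 3.14, 3.14, 3.14].

INTERFACE

Orientations are given as [roll, pitch, yaw] about the fixed x, y, z axes, in that order (R = Rz(yaw) Ry(pitch) Rx(roll)).
In Python, from cell import bot gives the robot as it stands. The module is installed in compiled form; this text tells all that it offers. Calls block until the motion is done:
- bot.move_pose(position, orientation): joint-space move of the TCP to a pose.
- bot.line_to(position, frame=None, speed=0.15, guard=None): straight line of the TCP; frame=None keeps the orientation; speed is the mean speed in m/s. With guard (N) it stops when the force on the tool has changed by that much, and returns True; else False.
- bot.move_j(angles): joint-space move.
- bot.grip(opening, grasp_force=None): finger opening in m; grasp_force is the grip in N (None keeps the last); returns when the fingers have stopped.
- bot.hold(seconds).
- bot.ik(position, orientation): joint angles nearest the present ones, or None.
- bot.capture(name): name is "scene" or "side" or "wrist"; returns a dict with "frame" (420x560x3 uint8, red, green, blue), "vertical_fov" (degrees; the focal length in pixels is half the picture's height over the tangent of half this angle, whatever the lens; pixels are square), "cx", "cy" (the principal point, pixels), "origin" and "orientation" of the camera in the world. Camera axes: x right, y down, z forward; pixel columns grow to the right and rows downward; lengths in m; the calibration is good to about 2 mm. A picture is of the moment at which its call begins. There is no depth.
A pose or a line that the arm cannot do raises bot.IKError and nothing moves.
- bot.hand_in(): hands the job in; it is judged then, once.
Trained networks look in a picture, given as the dict that the camera call returned (one of the last four; its "shot" number tells which), for a name from the list of things; names that differ only in an ending like _2 or _b are one class to them, and where a whole thing is asked for, a point or a joint stands for the part that bears it (a point fixed in the world has none). Each returns a list of dicts, best first, with "confidence" (0 to 1); they miss things now and then, are a little off and sometimes report something else, mostly with a low value. They report only what shows in the picture. A call takes as long as a camera call.
- bot.find_in(query, picture): "location" ([row, column] in pixels, amid what is visible of it).
- bot.pinpoint(query, picture): "location" ([row, column] in pixels: a listed point, or the origin of a listed thing).
Readings, each from a call of its own:
- bot.read_clock(): time.
- bot.read_joints(): joint angles.
- bot.read_qd(): joint speeds.
- bot.read_joint_efforts(): joint torques, N m.
- bot.read_ee_pos(): TCP position.
- bot.read_orientation(): TCP orientation.
- bot.read_contact_force(): force on the tool from outside, world axes, zero at the start.
- bot.read_wrist_torque(): the same for the moment, N m.
- bot.read_grip_width(): finger opening in m.
- bot.read_grip_force(): force on a finger pad.
Only numpy, scipy, OpenCV 4.12 (cv2) and the standard library are available. Lean on these libraries where they do the work, as an engineer would, in place of code of your own. Each camera call takes 0.05 s, during which the arm holds its last target. There are 200 camera calls.

TASK

Put the washed lunch carrier back together: take the deep tray, the shallow tray and the lid off the sloping drainer and stack them squarely on the carrier's base in that order, each one set fully down into the rim below it. Then swing the carrying handle up and over to its stop, so that its tabs hold the lid down, let go, and leave the mug, garlic, onion and shaker standing where they are.

Things in the scene. Friction and masses are not known exactly. Their poses are not given: they have to be found in the camera images.
- carrier: Loose lunch carrier, 0.75 kg: dark steel base plate 176 x 84 mm, top 8 mm above the counter, with a rim 150 x 60 mm (3 mm wall) on it. Origin: centre of its underside, on the counter; x along its length, z up. The handle is hinged at its two short ends on a line along x, 12 mm above the origin, and starts folded over the carrier's -y side.
- seat (a point): Centre of the base's rim, level with its top, 14 mm above the carrier's origin, same axes. Assembled, the pieces lie centred over it, their x along the carrier's x (either way round), the origin of the deep tray 5 mm below this point, of the shallow tray 31 mm and of the lid 57 mm above it; the lid's top is then 74 mm above it.
- deep_tray: Slate-blue open tray, 150 (x) x 60 (y) mm, 3 mm walls, 0.16 kg; outer walls from z = 5 mm to the rim at z = 41 mm. Origin: centre of the underside of its foot; z towards its open side. The foot (z = 0 to 5 mm, 139 x 49 mm with a 5 mm rounded lower edge) drops into the 144 x 54 mm opening of the rim below. Starts face up in a drainer lane, x up the slope.
- shallow_tray: Cream open tray, same outline, walls and foot as the deep tray but lower: outer walls from z = 5 mm to the rim at z = 31 mm, 0.13 kg. Origin: centre of the underside of its foot; z towards its open side. Starts face up in a drainer lane, x up the slope.
- lid: Light wooden lid, 150 (x) x 60 (y) mm, same foot (z = 0 to 5 mm), plate from z = 5 to 17 mm, 0.11 kg. A steel ear, 24 mm wide, z = 5 to 12 mm, sticks out 12 mm from the middle of each short end. Origin: centre of the underside of its foot; z towards its top. Starts face up in a drainer lane, x up the slope.
- drainer: Fixed wire drainer, 300 (y) x 170 (x) x 95 mm, with a grey drip tray. Origin: centre of its underside. Lanes at y = +100, 0, -100 mm, each of two wires 36 mm apart, rising 28 degrees towards +x, with 18 mm upturned stops at the low end. A piece's foot lies on the wires, its origin over x = 0, z = 60 mm; beside the wires is open space for fingers. Which piece is in which lane varies.
- handle (a joint): Angle of the carrying handle, rad: 0 = folded, 20 degrees above level on the carrier's -y side; 1.222 (70 degrees on) = upright over the lid, at its stop. Grows as it rises; stiff (0.09 N m), so it stays where left. Steel tabs on its legs pass 3 mm above the lid's ears when all is nested, and strike them if it is not.
- handle_grip (a point): Middle of the handle's round wooden grip bar: 14 mm diameter, 110 mm long, along the carrier's x, 106 mm from the hinge line. When upright it is 118 mm above the carrier's origin, 23 mm clear of the lid.
- mug: White mug, 95 mm high, bystander. Origin at its underside.
- garlic: Garlic bulb, 60 mm, bystander. Origin at its underside.
- onion: Brown onion, 82 mm, bystander. Origin at its underside.
- shaker: Salt shaker, 44 mm wide, 90 mm high, bystander. Origin at its underside.

How it is judged:
By the outcome, as a careful person would: the job done as asked, in the order asked, and still so for the second after the job is handed in, with the robot touching nothing.
It also fails if it takes over 72 s, if anything falls off the work surface, if the arm or the gripper's body presses on something with over 40 N, if the wrist force passes 120 N, or if a joint passes its speed limit or range.

## Working session

There is one attempt and no reset: what is moved stays moved. The work goes in short steps, each a Python script; the robot and the scene stay as the last script left them, time stands still between calls to the robot, and variables do not carry over. Pictures are saved under pics/ and viewed, at most 14 in all, crops included, and the job is handed in when it is done.

```bash
mkdir -p pics; ls; cat > h.py <<'E'
import numpy as np, cv2
from scipy.spatial.transform import Rotation as R
from cell import bot
def save(p,n): cv2.imwrite('pics/'+n+'.png',p['frame'][:,:,::-1])
def camR(p):
    o=np.array(p['orientation'],float)
    return o if o.shape==(3,3) else R.from_euler('xyz',o).as_matrix()
def f(p): return p['frame'].shape[0]/2/np.tan(np.radians(p['vertical_fov'])/2)
def ray(p,rc):
    d=np.array([(rc[1]-p['cx'])/f(p),(rc[0]-p['cy'])/f(p),1.]); d=camR(p)@d
    return np.array(p['origin']),d/np.linalg.norm(d)
def proj(p,X):
    c=(np.atleast_2d(X)-np.array(p['origin']))@camR(p)
    return np.c_[p['cy']+f(p)*c[:,1]/c[:,2],p['cx']+f(p)*c[:,0]/c[:,2]]
def tri(rays):
    A=np.zeros((3,3));b=np.zeros(3)
    for o,d in rays:
        P=np.eye(3)-np.outer(d,d);A+=P;b+=P@o
    x=np.linalg.solve(A,b)
    return x,[round(float(np.linalg.norm((np.eye(3)-np.outer(d,d))@(x-o)))*1e3,1) for o,d in rays]
E
python3 - <<'E'
from h import *
S={}
for c in ['scene','side','wrist']:
    p=bot.capture(c);S[c]=p;save(p,c+'0')
    print(c,{k:v for k,v in p.items() if k!='frame'})
for n in ['carrier','seat','deep_tray','shallow_tray','lid','drainer','handle_grip','mug','garlic','onion','shaker']:
    rs=[]
    for c,p in S.items():
        for r in bot.pinpoint(n,p)[:1]:
            print(n,c,np.round(r['location'],1),round(r['confidence'],2))
            if r['confidence']>.4: rs.append(ray(p,r['location']))
    if len(rs)>1: x,e=tri(rs);print('  ->',x.round(4),e)
print(bot.read_clock())
E
```

```text
pics
scene {'vertical_fov': 45.354282516860714, 'cx': 287.1919213614511, 'cy': 209.8944628278697, 'origin': array([ 0.0610768 , -0.31902154,  1.12661819]), 'orientation': array([-2.59639756,  0.0142788 , -0.97771705]), 'shot': 1}
side {'vertical_fov': 50.03373528205616, 'cx': 285.9475067088234, 'cy': 211.18099026081444, 'origin': array([0.20729761, 0.81938903, 1.0251256 ]), 'orientation': array([-2.42372627,  0.00455732, -2.70305561]), 'shot': 2}
wrist {'vertical_fov': 68.73662918988072, 'cx': 279.07050247603735, 'cy': 205.3343322002723, 'origin': array([0.06037647, 0.57812404, 0.37317433]), 'orientation': array([2.80895993e+00, 1.10068475e-03, 1.32133965e+00]), 'shot': 3}
carrier scene [245.3 223.1] 0.75
carrier side [265.7 310.8] 0.75
carrier wrist [400.7  96.5] 0.64
  -> [ 0.4484  0.1576 -0.0093] [2.2, 1.8, 3.2]
seat scene [243.  218.1] 0.96
seat side [262.4 312.9] 0.84
seat wrist [408.   91.7] 0.7
  -> [0.441  0.1626 0.0119] [3.5, 4.9, 5.1]
deep_tray side [155. 300.] 0.91
shallow_tray scene [227.9 337.5] 0.94
shallow_tray side [175.3 292.5] 0.58
  -> [ 0.6105 -0.0766  0.0662] [0.2, 0.2]
lid scene [261.9 417.9] 0.79
lid side [138.1 310.9] 0.78
  -> [ 0.6378 -0.277   0.0543] [4.2, 4.2]
drainer scene [255.3 374. ] 0.66
drainer side [175.9 371.7] 0.73
  -> [ 0.4673 -0.1758  0.1237] [90.8, 90.8]
handle_grip scene [250.  245.4] 0.82
handle_grip side [227.4 323.4] 0.69
  -> [0.4447 0.0739 0.0653] [4.1, 4.1]
mug scene [161.8 294. ] 0.95
mug side [222.2 217.4] 0.92
  -> [0.7516 0.1432 0.0115] [0.2, 0.2]
garlic scene [306.3 287.9] 0.73
garlic side [211.6 350.5] 0.74
  -> [ 0.4085 -0.0722 -0.0053] [6.6, 6.6]
onion scene [340.7 353.8] 0.69
onion side [170.4 371.1] 0.65
  -> [ 0.4088 -0.2441  0.0219] [0.5, 0.5]
shaker scene [202.2 138.4] 0.57
shaker side [353.2 281.7] 0.8
shaker wrist [360.1 234.2] 0.75
  -> [0.4147 0.4178 0.0014] [4.9, 4.4, 2.2]
1.8
```

View pics/scene0.png

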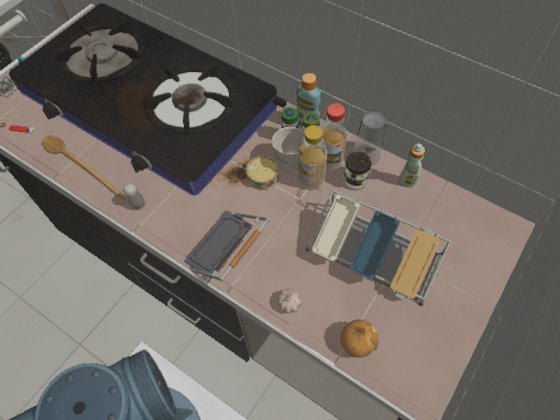

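View pics/side0.png

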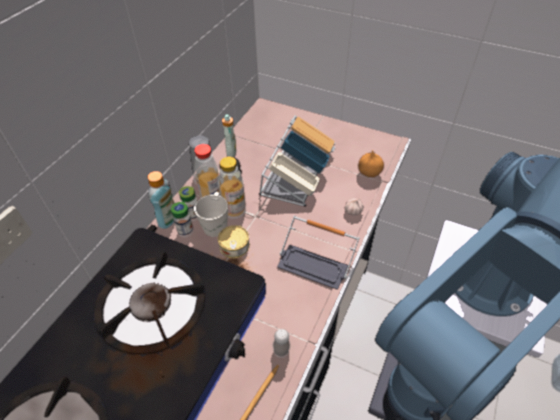

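The scene view shows the carrier at about (243,220) with its handle bar at (248,245). The cream shallow tray is at (228,337), the blue deep tray at (245,377) and the lid at (263,417). I'll take closer wrist views next.

```bash
python3 - <<'E'
from h import *
import pickle
print(bot.read_orientation())
R0=R.from_euler('xyz',bot.read_orientation()).as_matrix();p=bot.capture('wrist')
print('cam in tool',R0.T@(np.array(p['origin'])-bot.read_ee_pos()), R.from_matrix(R0.T@camR(p)).as_euler('xyz'))
yaw=bot.read_orientation()[2]
rs={};P=[]
names=['carrier','seat','handle_grip','deep_tray','shallow_tray','lid','drainer']
import math
for i,(x,y) in enumerate([(.42,.20),(.42,.08),(.52,-.10),(.52,-.22)]):
    for yw in (yaw,):
        bot.move_pose([x,y,.30],[math.pi,0,yaw])
    p=bot.capture('wrist');save(p,f'w{i}');P.append(p)
    for n in (names[:3] if i<2 else names[3:]):
        for r in bot.pinpoint(n,p)[:1]:
            print(i,n,np.round(r['location'],1),round(r['confidence'],2))
            if r['confidence']>.4: rs.setdefault(n,[]).append(ray(p,r['location']))
pickle.dump(P,open('P.pkl','wb'))
for n,v in rs.items():
    if len(v)>1: x,e=tri(v);print(n,x.round(4),e)
print(bot.read_clock())
a,b=[cv2.imread(f'pics/w{i}.png') for i in(1,2)]
E
```

```text
[3.14155728e+00 1.26918273e-05 2.89182707e+00]
cam in tool [ 0.08435027  0.00039339 -0.14267518] [-3.32943739e-01  4.09388739e-04  1.57048918e+00]
0 carrier [179.4 259. ] 0.69
0 seat [182.9 260.8] 0.57
0 handle_grip [213.8 188.4] 0.67
1 carrier [158.9 340.5] 0.71
1 seat [160.5 345.1] 0.65
1 handle_grip [186.5 279.4] 0.72
2 deep_tray [253.8 246.6] 0.96
2 shallow_tray [230.8 312.8] 0.93
2 lid [277.1 181.2] 0.82
2 drainer [237.2 249.8] 0.83
3 deep_tray [234.5 331.5] 0.71
3 shallow_tray [212.1 401.5] 0.93
carrier [0.4384 0.1664 0.0064] [0.2, 0.2]
seat [0.4392 0.1696 0.0231] [0.6, 0.6]
handle_grip [0.4403 0.0765 0.077 ] [2.8, 2.8]
deep_tray [ 0.6267 -0.1724  0.0553] [0.3, 0.3]
shallow_tray [ 0.6172 -0.0744  0.0537] [1.5, 1.5]
6.3583
```

```bash
python3 - <<'E'
import cv2,numpy as np
for i in (1,2):
    a=cv2.imread(f'pics/w{i}.png'); c=a[60:300,120:440] if i==2 else a[50:290,180:500]
    cv2.imwrite(f'pics/c{i}.png',cv2.resize(c,None,fx=2.5,fy=2.5,interpolation=cv2.INTER_CUBIC))
E
```

```text
(no output)
```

View pics/c1.png

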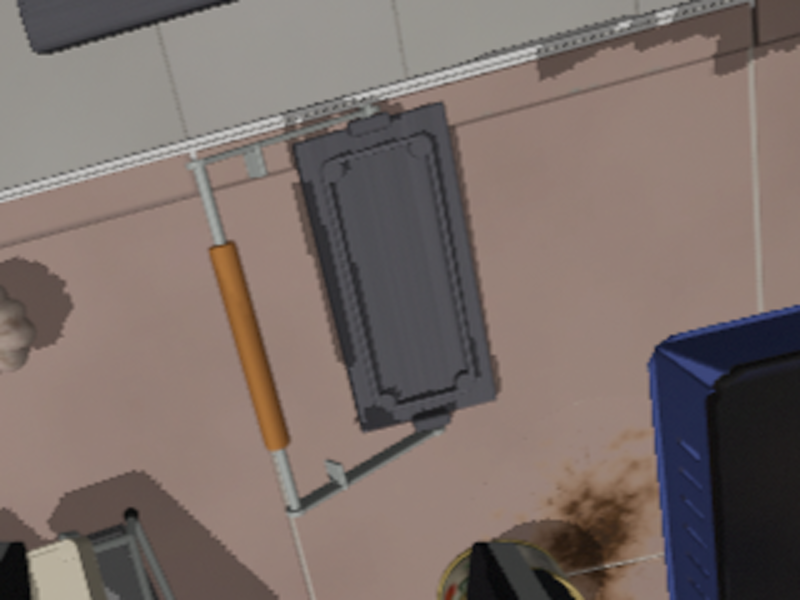

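View pics/c2.png

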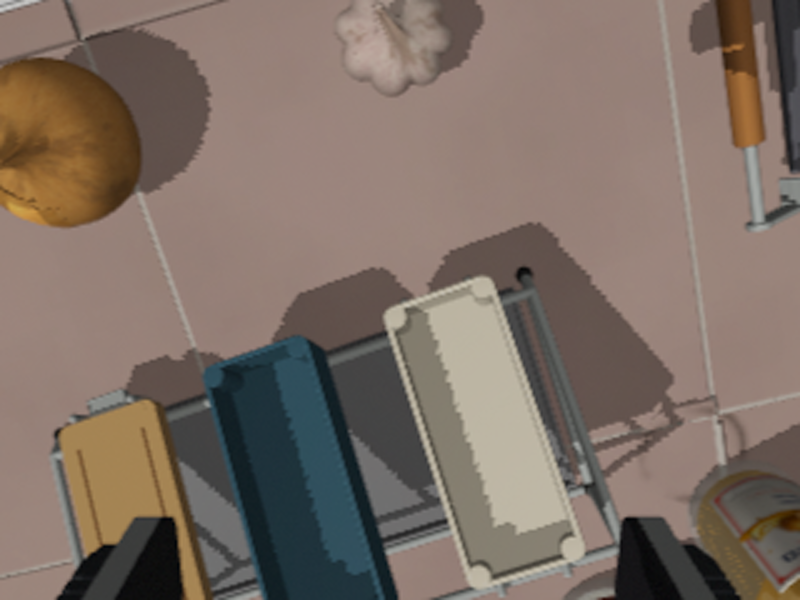

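c1 shows the base plate corners at crop pixels (293,143), (442,103), (495,400) and (362,432), with the handle on the left (world −y). c2 shows all three pieces in their lanes, with the fingers covering rows below about 515. I'll fit the poses from both views, using grabCut silhouettes for the pieces and corners for the plate.

```bash
cat > fit.py <<'E'
from h import *
import pickle
from scipy.optimize import least_squares
P=pickle.load(open('P.pkl','rb'))
# carrier
c=np.array([[293,143],[442,103],[495,400],[362,432]])/2.5+[180,50]
def plate(q): 
    s=np.array([[-88,-42],[-88,42],[88,42],[88,-42]])/1e3
    co,si=np.cos(q[2]),np.sin(q[2]); 
    return np.c_[s@np.array([[co,si],[-si,co]])+q[:2],np.full(4,q[3])]
def sub(p,rc):
    g=cv2.cvtColor(p['frame'],cv2.COLOR_RGB2GRAY)
    return cv2.cornerSubPix(g,np.float32(rc[:,::-1]).reshape(-1,1,2),(4,4),(-1,-1),(3,50,.01)).reshape(-1,2)[:,::-1]
q0=least_squares(lambda q:(proj(P[1],plate([*q,.008]))-c[:,::-1]).ravel(),[.44,.166,0]).x
print('manual',q0)
m=[sub(P[i],proj(P[i],plate([*q0,.008]))) for i in(0,1)]
r=least_squares(lambda q:np.concatenate([(proj(P[i],plate(q))-m[i]).ravel() for i in(0,1)]),[*q0,.008],loss='soft_l1')
print('carrier',r.x.round(4),r.fun.round(1))
T=np.radians(28)
def box(q,h):
    M=R.from_euler('ZY',[q[3],-T]).as_matrix()
    v=[[x,y,z] for x in(-.075,.075) for y in(-.03,.03) for z in(.005,h)]+[[x,y,0] for x in(-.0645,.0645) for y in(-.0195,.0195)]
    return np.array(v)@M.T+q[:3]
def hull(p,q,h): return cv2.convexHull(np.float32(proj(p,box(q,h))[:,::-1]))
for n,q,h in [('shallow',[.6172,-.0744,.0537,.09],.031),('deep',[.6267,-.1724,.0553,.09],.041),('lid',[.636,-.271,.055,.09],.017)]:
    cs=[]
    for i in(2,3):
        p=P[i];H=np.int32(hull(p,q,h)); g=np.zeros(p['frame'].shape[:2],np.uint8)
        cv2.fillConvexPoly(g,H,1); k=np.ones((3,3),np.uint8)
        out=1-cv2.dilate(g,k,iterations=7);inn=cv2.erode(g,k,iterations=6)
        g[:]=np.where(g,3,2);g[out>0]=0;g[inn>0]=1; g[262:]=0
        roi=cv2.dilate(1-out,k,iterations=12)>0; g[~roi]=0
        y0,x0=np.argwhere(roi).min(0);y1,x1=np.argwhere(roi).max(0); y1=min(y1,262)
        gg=g[y0:y1,x0:x1].copy();im=np.ascontiguousarray(p['frame'][y0:y1,x0:x1])
        cv2.grabCut(im,gg,None,np.zeros((1,65)),np.zeros((1,65)),6,cv2.GC_INIT_WITH_MASK)
        b=np.uint8((gg&1)>0);b=cv2.morphologyEx(b,cv2.MORPH_OPEN,np.ones((5,5)))
        ct=max(cv2.findContours(b,0,cv2.CHAIN_APPROX_NONE)[0],key=cv2.contourArea).reshape(-1,2)+[x0,y0]
        ct=ct[(ct[:,1]<256)&(ct[:,0]>2)]; cs.append(ct)
    fun=lambda q:np.concatenate([[cv2.pointPolygonTest(hull(P[i],q,h),(float(a),float(b)),True)-.5 for a,b in ct] for i,ct in zip((2,3),cs)])
    r=least_squares(fun,q,loss='soft_l1',f_scale=.7,diff_step=1e-3,x_scale=[.01,.01,.01,.1])
    print(n,r.x.round(4),'med|r|',np.median(abs(r.fun)).round(2),[len(x) for x in cs])
    for i,ct in zip((2,3),cs):
        v=P[i].setdefault('v',P[i]['frame'][:,:,::-1].copy()); v[ct[:,1],ct[:,0]]=(0,0,255)
        cv2.polylines(v,[np.int32(hull(P[i],r.x,h))],True,(0,255,0))
cv2.imwrite('pics/fit.png',np.hstack([P[2]['v'][80:380,60:460],P[3]['v'][80:380,160:560]]))
E
python3 fit.py
```

```text
manual [0.44198738 0.16434469 0.0122126 ]
carrier [0.4417 0.1641 0.0152 0.0042] [-0.3  0.2  0.2  0.3 -0.3  0.8  0.2 -0.3 -0.1 -0.5  0.1 -0.1 -0.3  0.3
  0.5 -0.7]
shallow [ 0.6149 -0.0744  0.0608  0.0987] med|r| 0.27 [197, 250]
deep [ 0.6263 -0.1737  0.053   0.1049] med|r| 1.04 [152, 196]
lid [ 0.6325 -0.275   0.0586  0.0923] med|r| 0.6 [103, 137]
```

View pics/fit.png

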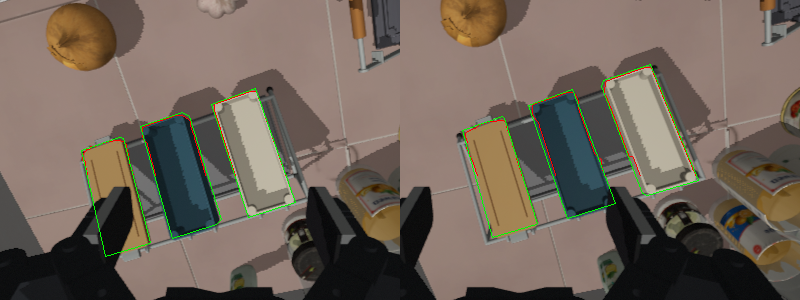

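The fits agree with each other: drainer yaw is about 0.098, lane spacing matches, and the carrier is at (0.4417, 0.1641) with yaw 0.015. The wrist view also shows the fingertips 13 mm behind the TCP when open. Now the deep tray.

```bash
cat > act.py <<'E'
from h import *
C=np.array([.4417,.1641,0]);CY=.014
DY=.098; D=np.array([.6252,-.1740,.0595])
ey=np.array([-np.sin(DY),np.cos(DY),0])
flip=np.diag([-1,1,-1.])
Mp=R.from_euler('ZY',[DY,-np.radians(28)]).as_matrix()
eul=lambda M:R.from_matrix(M).as_euler('xyz')
EP=eul(Mp@flip); EC=eul(R.from_euler('z',CY).as_matrix()@flip)
def pick(lane,tz,w=.06):
    g=D+lane*.1*ey+Mp[:,2]*tz
    bot.grip(.085,30)
    bot.move_pose(g+Mp[:,2]*.09,EP)
    bot.line_to(g,speed=.12,guard=15) and print('guard on approach',bot.read_ee_pos()-g)
    bot.grip(.03,40)
    print('grip',bot.read_grip_width(),bot.read_grip_force())
    bot.line_to(g+Mp[:,2]*.02+[0,0,.10],speed=.2)
    print('lifted',bot.read_grip_width(),bot.read_contact_force(),bot.read_clock())
def place(z,tz,dx=0,dy=0):
    g=C+[dx,dy,z+tz]
    bot.move_pose(g+[0,0,.07],EC)
    bot.line_to(g+[0,0,.012],speed=.12)
    h=bot.line_to(g-[0,0,.004],speed=.025,guard=10)
    print('hit',h,'err mm',((np.array(bot.read_ee_pos())-g)*1e3).round(1),'F',np.round(bot.read_contact_force(),1),bot.read_clock())
def release(up=.09):
    bot.grip(.085); p=np.array(bot.read_ee_pos()); bot.line_to(p+[0,0,up],speed=.25); print(bot.read_clock())
E
python3 - <<'E'
from act import *
pick(0,0)
p=bot.capture('wrist');save(p,'g1')
place(.009,0)
p=bot.capture('side');save(p,'p1');p=bot.capture('wrist');save(p,'p1w')
cv2.imwrite('pics/v1.png',np.hstack([cv2.imread('pics/g1.png')[120:,80:480],cv2.imread('pics/p1w.png')[120:,80:480]]))
E
```

```text
grip 0.05937821765412683 41.878246665000916
lifted 0.059698489115099486 [-0.38875006  0.06097955 -1.65807417] 9.3083
hit True err mm [ 0.2  0.1 -0.1] F [-1.9 -0.3  6.8] 11.9583
```

View pics/v1.png

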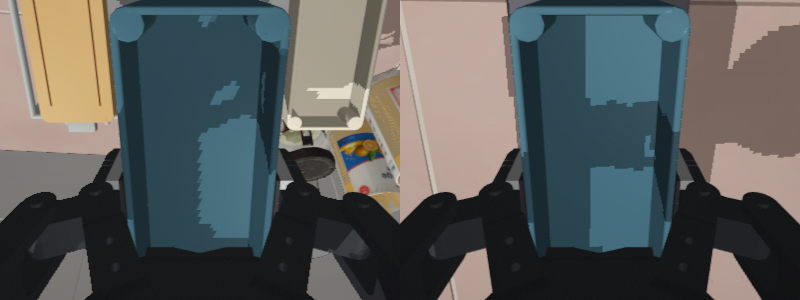

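The tray is held squarely, and contact came at exactly the nested height (error −0.1 mm). I'll release it and do the shallow tray.

```bash
python3 - <<'E'
from act import *
release()
p=bot.capture('wrist');save(p,'a1')
pick(1,-.001)
place(.045,-.001)
E
```

```text
12.9417
grip 0.059521007540409857 41.57240688800812
lifted 0.05978674256337297 [ 0.05122219  0.45706583 -1.88057116] 16.2667
hit True err mm [ 0.2  0.1 -0.1] F [-1.9 -1.1  5.9] 18.5417
```

```bash
python3 - <<'E'
from act import *
release()
pick(-1,-.003)
p=bot.capture('wrist');save(p,'g3')
place(.071,-.003)
p=bot.capture('side');save(p,'p3s')
E
```

```text
19.4333
grip 0.05926203918280694 42.08645224571228
lifted 0.059169663067250265 [-1.16403783 -0.64236273 -1.58269714] 23.35
hit True err mm [ 0.5  0.1 -0. ] F [-1.7  0.1  7.7] 26.2917
```

View pics/g3.png

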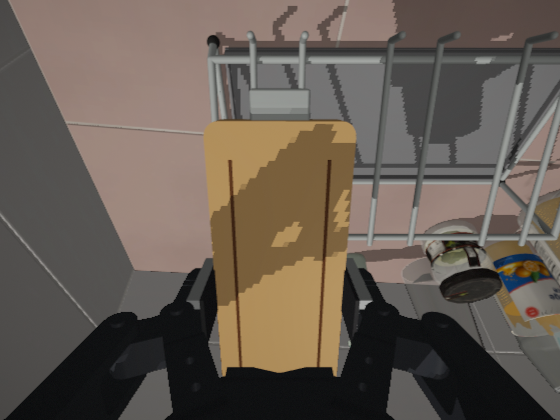

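The lid is gripped squarely (front edge at row 122) and seated at the nested height. I'll release it, then measure the grip bar and check the stack.

```bash
python3 - <<'E'
from act import *
import pickle
release(.12)
P=[];Q=[]
for k,(dx,dy) in enumerate([(-.05,-.14),(-.05,.0)]):
    bot.line_to(C+[dx,dy,.25],speed=.3)
    p=bot.capture('wrist');save(p,f'h{k}');P.append(p)
    hsv=cv2.cvtColor(p['frame'],cv2.COLOR_RGB2HSV)
    g=proj(p,C+[-.003,-.0996,.0483])[0]
    m=cv2.inRange(hsv,(5,130,60),(18,255,255)); 
    w=np.zeros_like(m); cv2.circle(w,(int(g[1]),int(g[0])),70,255,-1); m&=w
    n,l,s,c=cv2.connectedComponentsWithStats(m); i=1+np.argmax(s[1:,4])
    print('pred',g.round(1),'bar',c[i][::-1].round(1),s[i], [ (np.round(r['location'],1),round(r['confidence'],2)) for r in bot.pinpoint('handle_grip',p)[:1]])
    Q.append(ray(p,c[i][::-1]))
print(tri(Q),bot.read_clock())
s=bot.capture('side');save(s,'h2')
a=P[0]['frame'][:,:,::-1]; b=cv2.resize(s['frame'][190:310,240:380,::-1],None,fx=3,fy=3)
b=cv2.copyMakeBorder(b,0,60,0,0,0)
cv2.imwrite('pics/v2.png',np.hstack([a[:,180:560],b]))
E
```

```text
27.3583
pred [216.4 311.3] bar [224.8 322.9] [ 316  180   15   92 1016] [(array([226.5, 324.2]), 0.6)]
pred [214.6 193.9] bar [223.2 198.4] [ 189  179   19   91 1035] [(array([224.6, 199.8]), 0.86)]
(array([0.44017463, 0.07540952, 0.0709975 ]), [0.1, 0.1]) 28.8667
```

View pics/v2.png

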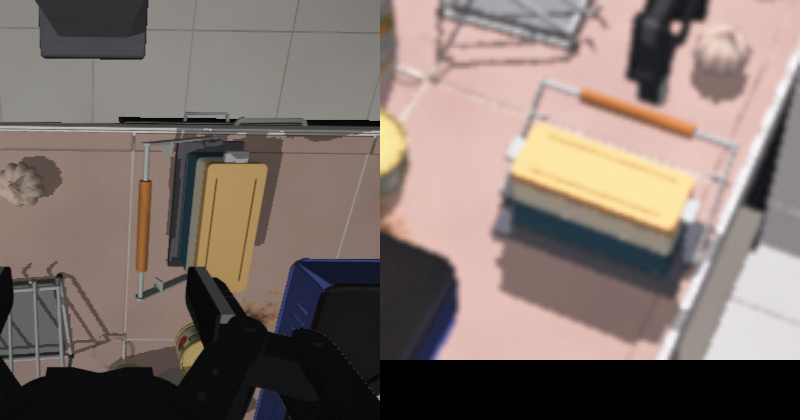

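The stack looks square and fully nested in both views. The grip bar triangulates to (0.440, 0.075, 0.071). That is 106 mm from the hinge line and about 34° above level. Next I'll grip it lightly and swing it along its arc.

```bash
python3 - <<'E'
from act import *
b=np.array([.4402,.0754,.0710]); d=.010
H=np.array([C[0],C[1],.012]); cy=np.array([-np.sin(CY),np.cos(CY),0])
v=b-H; r=np.hypot(v@cy,v[2]); th=np.arctan2(v[2],-(v@cy)); off=(b-H)@[np.cos(CY),np.sin(CY),0]
print('r,th',r,np.degrees(th))
pt=lambda t,rr:H+off*np.array([np.cos(CY),np.sin(CY),0])-cy*rr*np.cos(t)+np.array([0,0,rr*np.sin(t)-d])
bot.grip(.04,20)
bot.move_pose(pt(th,r)+[0,0,.08],EC)
print('g',bot.line_to(pt(th,r),speed=.12,guard=6),bot.read_ee_pos())
bot.grip(.005,20); print(bot.read_grip_width(),bot.read_grip_force(),np.round(bot.read_contact_force(),1))
n=9
for t in np.linspace(th,np.radians(90),n)[1:]:
    g=bot.line_to(pt(t,r+( .106-r)*(t-th)/(np.pi/2-th)),speed=.06,guard=8)
    F=np.round(bot.read_contact_force(),1); print(round(np.degrees(t)),g,F)
    if g: break
print(bot.read_ee_pos(),bot.read_grip_width(),bot.read_clock())
p=bot.capture('side');save(p,'k0')
E
```

```text
r,th 0.10650550953468778 33.63924636703444
g False [0.44100655 0.07567158 0.06192299]
0.012898078035025753 20.863786339759827 [ 0.5 -3.4  2.9]
41 False [-0.9 -5.6  3.8]
48 False [-2.3 -8.8  7.6]
55 False [ -4.4 -11.6  14.3]
62 False [-5.4 -8.4 13.3]
69 True [ 0.8 -1.5  1.9]
[0.44010685 0.12501862 0.10237111] 0.012764562600821493 32.9917
```

```bash
python3 - <<'E'
from act import *
s=bot.capture('side');c=bot.capture('scene');w=bot.capture('wrist')
a=cv2.resize(s['frame'][180:320,235:385,::-1],(430,400),interpolation=cv2.INTER_CUBIC)
b=cv2.resize(w['frame'][100:,130:430,::-1],(370,400))
cv2.imwrite('pics/v3.png',np.hstack([a,b]))
print(bot.read_contact_force(),bot.read_grip_force(),bot.read_wrist_torque())
E
```

```text
[ 0.61551911 -2.43082972  2.82083628] 20.892935693264008 [-0.32798842 -0.07668587  0.00553483]
```

View pics/v3.png

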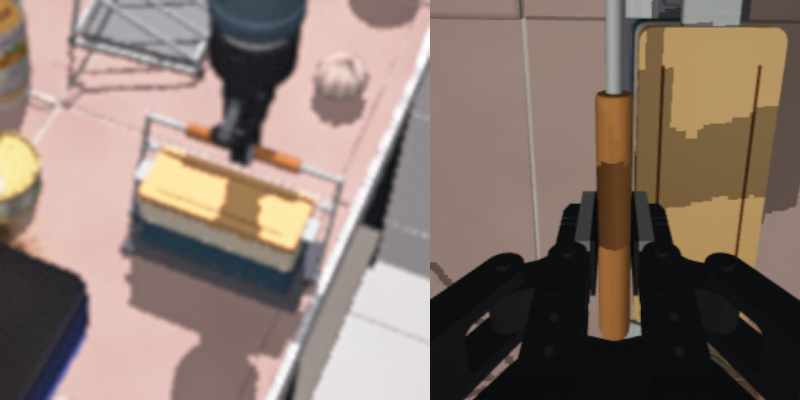

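The bar is still in the fingers at about 65°, and the stack is undisturbed. The force built up radially, so my arc centre is slightly off. I'll loosen to a cage and push the bar the rest of the way with a light guard.

```bash
python3 - <<'E'
from act import *
bot.grip(.024); print(bot.read_grip_width(),np.round(bot.read_contact_force(),1))
x=bot.read_ee_pos()[0]
for y,z in [(.135,.1045),(.145,.1075),(.155,.109),(.161,.109),(.165,.109),(.169,.109),(.173,.109),(.177,.109)]:
    g=bot.line_to([x,y,z],speed=.03,guard=3)
    print(y,g,np.round(bot.read_ee_pos(),4),np.round(bot.read_contact_force(),1))
    if g: break
print(bot.read_clock())
w=bot.capture('wrist');s=bot.capture('side')
save(w,'k1')
for q in('handle_grip','lid','carrier'):
    rs=[]
    for p in (w,s):
        for r in bot.pinpoint(q,p)[:1]: rs.append(ray(p,r['location'])); print(q,np.round(r['location'],1),round(r['confidence'],2))
    if len(rs)>1: print(tri(rs))
a=cv2.resize(s['frame'][180:320,235:385,::-1],(430,400),interpolation=cv2.INTER_CUBIC)
b=cv2.resize(w['frame'][100:,130:430,::-1],(370,400))
cv2.imwrite('pics/v4.png',np.hstack([a,b]))
E
```

```text
0.024257343267756682 [ 0.5 -0.3 -0. ]
0.135 False [0.4393 0.1353 0.1045] [-0.3 -0.4 -0.6]
0.145 False [0.4394 0.1453 0.1075] [-0.3  0.2  0.5]
0.155 False [0.4393 0.1553 0.109 ] [-0.2 -0.2  0.3]
0.161 False [0.4393 0.1613 0.109 ] [ 0.3 -0.4  0.2]
0.165 False [0.4393 0.1652 0.109 ] [0.1 0.4 0. ]
0.169 False [0.4394 0.1691 0.109 ] [-0.5 -0.4  0.8]
0.173 True [0.4395 0.1719 0.109 ] [ 1.3 -3.6  1.5]
36.0667
handle_grip [282.6 264. ] 0.57
handle_grip [243.2 315.4] 0.58
(array([0.43802449, 0.1667681 , 0.11865026]), [4.1, 4.1])
lid [240.7 268.6] 0.68
lid [253.3 314.1] 0.87
(array([0.43927436, 0.16625639, 0.07116956]), [2.6, 2.6])
carrier [203.7 270.9] 0.77
carrier [264.6 310.1] 0.75
(array([0.44342283, 0.16422062, 0.00582625]), [4.3, 4.3])
```

View pics/v4.png

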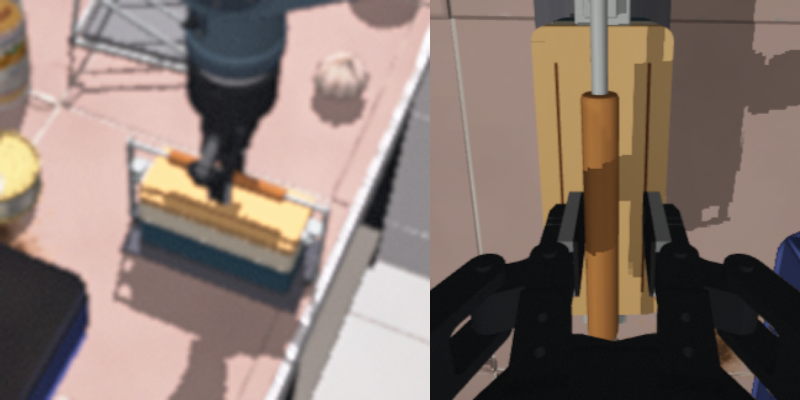

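The bar stands centred over the lid at z ≈ 0.119 and met a firm stop (3.6 N). I'll press it once more lightly, back off and check from clear of it.

```bash
python3 - <<'E'
from act import *
e=np.array(bot.read_ee_pos())
print(bot.line_to(e+[0,.004,0],speed=.02,guard=4),np.array(bot.read_ee_pos())-e,np.round(bot.read_contact_force(),1))
e=np.array(bot.read_ee_pos())
bot.line_to(e-[0,.005,0],speed=.05); bot.grip(.035); bot.line_to(e+[0,-.005,.09],speed=.15)
print(np.round(bot.read_contact_force(),1))
Q=[];P=[]
for k,dy in enumerate([-.10,.08]):
    bot.line_to([.39,.166+dy,.30],speed=.3)
    p=bot.capture('wrist');P.append(p)
    hsv=cv2.cvtColor(p['frame'],cv2.COLOR_RGB2HSV)
    g=proj(p,[.4402,.166,.118])[0]
    m=cv2.inRange(hsv,(5,150,60),(15,255,255)); w=np.zeros_like(m); cv2.circle(w,(int(g[1]),int(g[0])),60,255,-1); m&=w
    n,l,s,c=cv2.connectedComponentsWithStats(m); i=1+np.argmax(s[1:,4])
    print(g.round(1),c[i][::-1].round(1),s[i]); Q.append(ray(p,c[i][::-1]))
print(tri(Q))
for q in('lid','shallow_tray','deep_tray','carrier'):
    rs=[]
    for p in P:
        for r in bot.pinpoint(q,p)[:1]: rs.append(ray(p,r['location']))
    if len(rs)>1: print(q,tri(rs))
print(bot.read_clock())
s=bot.capture('side')
a=cv2.resize(P[0]['frame'][60:320,180:480,::-1],(400,347)); b=cv2.resize(P[1]['frame'][60:320,60:360,::-1],(400,347))
cv2.imwrite('pics/v5.png',np.hstack([a,b])); save(s,'end')
E
```

```text
False [-1.50148604e-04  3.93167516e-03  9.68177839e-06] [ 0.5 -4.9  3.8]
[-0.5 -0.7 -0.6]
[225.9 366.1] [224.3 365.3] [ 356  180   20   91 1049]
[224.  208.7] [222.5 207.2] [198 178  18  91 987]
(array([0.43800664, 0.16461926, 0.11876611]), [0.0, 0.0])
lid (array([0.43967421, 0.16646674, 0.07145376]), [0.5, 0.5])
39.9833
```

View pics/v5.png

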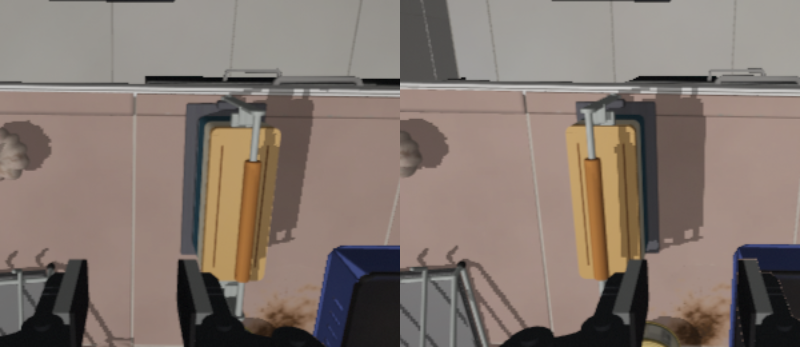

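The handle is upright over the lid, which is square on the stack. The bar measures y=0.1646, against a rough 0.1665 for the lid, so I'll measure the lid outline properly to confirm the handle is at its stop.

```bash
cat > chk.py <<'E'
from act import *
from scipy.optimize import least_squares
def check():
    Q=[];CT=[];P=[]
    for dy in (-.06,.06):
        bot.line_to([.33,.166+dy,.30],speed=.3); bot.hold(.2)
        p=bot.capture('wrist');P.append(p);hsv=cv2.cvtColor(p['frame'],cv2.COLOR_RGB2HSV)
        g=proj(p,[.4402,.166,.1])[0]; w=np.zeros(hsv.shape[:2],np.uint8); cv2.circle(w,(int(g[1]),int(g[0])),95,255,-1)
        m=cv2.inRange(hsv,(5,150,60),(15,255,255))&w
        n,l,s,c=cv2.connectedComponentsWithStats(m); i=1+np.argmax(s[1:,4]); Q.append(ray(p,c[i][::-1])); print(s[i])
        m2=cv2.morphologyEx(cv2.inRange(hsv,(14,90,50),(25,255,255))&w,cv2.MORPH_OPEN,np.ones((3,3)))
        ps=np.vstack([k for k in cv2.findContours(m2,0,1)[0] if cv2.contourArea(k)>150])
        CT.append(cv2.convexHull(ps).reshape(-1,2).astype(float))
    def hull(p,q):
        v=np.array([[x,y,z] for x in(-.075,.075) for y in(-.03,.03) for z in(-.012,0)])@R.from_euler('z',q[3]).as_matrix().T+q[:3]
        return cv2.convexHull(np.float32(proj(p,v)[:,::-1]))
    def samp(ct):
        n=np.roll(ct,-1,0);L=np.linalg.norm(n-ct,axis=1)
        return np.vstack([a+(b-a)*t for a,b,l in zip(ct,n,L) for t in np.arange(0,1,2/max(l,2))])
    S=[samp(c) for c in CT]
    fun=lambda q:np.concatenate([[cv2.pointPolygonTest(hull(p,q),(float(a),float(b)),True)-.5 for a,b in s] for p,s in zip(P,S)])
    r=least_squares(fun,[.4402,.165,.088,.015],loss='soft_l1',f_scale=.7,diff_step=1e-3,x_scale=[.01,.01,.01,.1])
    print('bar',tri(Q),'lid top',r.x.round(4),'med',np.median(abs(r.fun)).round(2),bot.read_clock())
E
python3 -c "
from chk import *
check()"
```

```text
[322 229  12  35 278]
[220 228  13  36 336]
bar (array([0.40479589, 0.16420182, 0.12012766]), [1.6, 1.6]) lid top [0.4533 0.1691 0.1026 0.0811] med 5.03 41.7417
```

```bash
sed -i 's/\[\.33,/[.42,/' chk.py; sed -i "s/    S=\[samp/    for k in (0,1): v=P[k]['frame'][:,:,::-1].copy(); cv2.polylines(v,[np.int32(CT[k])],True,(0,0,255)); cv2.imwrite(f'pics\/q{k}.png',v)\n    S=[samp/" chk.py
python3 -c "
from chk import *
check()
cv2.imwrite('pics/v6.png',np.hstack([cv2.resize(cv2.imread(f'pics/q{k}.png')[60:310,x:x+250],(400,400)) for k,x in((0,200),(1,110))]))"
```

```text
[ 323  152   17   96 1080]
[ 216  150   17   95 1063]
bar (array([0.43834148, 0.16455835, 0.11820267]), [0.0, 0.0]) lid top [0.4402 0.1654 0.0887 0.0113] med 0.31 43.4417
```

View pics/v6.png

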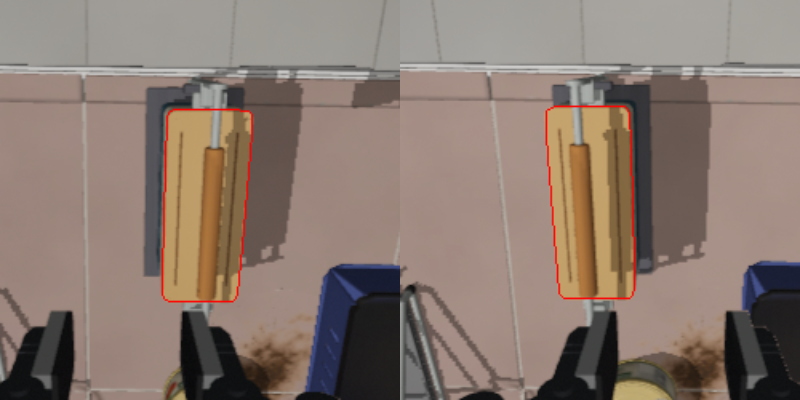

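The lid top is at z = 0.0887 (nominal 0.088) and square. The bar is within 1 mm of centre at full height (0.118), so the handle is at its stop. Handing in.

```bash
python3 -c "
from cell import bot
print(bot.hand_in())"
```

```text
the job is handed in; nothing more can be done
None
```

I stacked the deep tray, shallow tray and lid on the carrier, each at its nested height, swung the handle upright to its stop and let go, and handed in at about 43 s; the bystanders were not touched, and the verdict was not shown.

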